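# Spin the lens turntable and brake it on its mark

## Task

The bearing of the lens turntable has just been cleaned, so try it out: with a fingertip, gently flick the wheel by its red knob, in either direction, so that it spins on its own and the knob runs past the yellow pointer and on round the far side with nothing touching the wheel. Then, while it is still turning, brake it with a fingertip so that it stops with the red knob in line with the yellow pointer, and take the hand away. Only touch and push lightly: do not take the knob between the fingers, do not lift or shift the turntable, and leave the loupe, glue tube, screwdriver and packet where they lie.

Things in the scene. Friction and masses are not known exactly. Their poses are not given: they have to be found in the camera images.
- turntable: Loose heavy turntable foot (2 kg, grey cone 172 mm wide and 30 mm high on rubber feet). Origin: centre of its underside, on the wheel's axis; z up. Its own -x direction points to the yellow pointer, a post 10x16 mm at 115 to 125 mm from the axis, from the foot up to 54 mm above the worktop (2 mm lower than the wheel's top).
- wheel: Level pale aluminium wheel of the turntable, 200 mm across, 16 mm thick, about 0.5 kg (varies); turns freely and endlessly either way about its vertical z axis, slowing by about 0.3 rad/s a second. Origin: centre of its underside, 40 mm above the worktop; its flat ticked top is at 56 mm. The red knob stands in the wheel's own -x direction.
- band (a point): Centre of the wheel's top, on its axis, 56 mm above the worktop. A white lens 61 mm across is fixed here, reaching up to 66 mm above the worktop. Round it, 33 to 62 mm from the axis, runs a flat black band, level with the top, that grips a fingertip pressed on it: the sprung wheel sinks up to 6 mm under the finger (from about 4 N, then 1.2 N per mm), stops, and can be dragged round.
- knob (a point): Middle of the red knob, an upright pin 12 mm in diameter fixed on the wheel 80 mm from its axis, rising 26 mm from the wheel's top (56 to 82 mm above the worktop); this point is at 69 mm. A fingertip can push it sideways; a fingertip standing in its path stops it, with some rebound if it comes fast.
- index (a point): Where the middle of the knob must stop: the point 80 mm from the axis, in line with the yellow pointer, 69 mm above the worktop. Fixed to the turntable's foot.
- loupe: Black loupe, 38 mm across, 30 mm high, loose bystander; origin: centre of its underside.
- glue_tube: Small white glue tube with blue cap, 80x25x18 mm, loose bystander; origin: centre of its underside.
- driver_silver: Small silver screwdriver, 95x14x14 mm, loose bystander; origin: centre of its underside.
- screw_packet: Yellow packet of screws, 30x54x12 mm, loose bystander; origin: centre of its underside.

How it is judged:
On the way, in this order (a step that is already met when the one before it is completed fails the run):
1. the knob runs past the pointer (within 30 mm) with the wheel spinning free (contact force between the fingers and wheel below 0.01 N and angular speed of wheel above 0.5 rad/s and horizontal distance between knob and index below 0.03 m).
2. the knob runs on free past the far side of the wheel (contact force between the fingers and wheel below 0.01 N and angular speed of wheel above 0.5 rad/s and horizontal distance between knob and index above 0.15 m).
3. a finger touches the wheel while it still turns (over 0.25 rad/s) (contact force between the fingers and wheel above 0.1 N and angular speed of wheel above 0.25 rad/s).
At the end, for the whole second after the job is handed in: The wheel stands still (under 0.05 rad/s) with the middle of the red knob within 12 mm of the point in line with the pointer, the turntable is within 15 mm of its start and the bystanders within 10 mm of theirs (horizontal distance between knob and index below 0.012 m and angular speed of wheel below 0.05 rad/s and linear speed of turntable below 0.01 m/s and distance of turntable from where it was at the start of the episode below 0.015 m and distance of each of loupe, glue_tube, driver_silver, screw_packet from where it was at the start of the episode below 0.01 m); the robot touches nothing.
It fails at once if the turntable is shifted by more than 15 mm or lifted (distance of turntable from where it was at the start of the episode above 0.015 m or height (world z) of turntable above 0.008 m or distance of index from where it was at the start of the episode above 0.02 m).
It fails at once if the knob is taken between the fingers (contact force between the fingers and wheel above 0.2 N and horizontal distance between the grasp point and knob below 0.01 m and z of the grasp point in the frame of wheel below 0.057 m).
It fails at once if the wheel is struck or pressed with more than 40 N (contact force between the fingers and wheel above 40 N).
It fails at once if the loupe, glue tube, screwdriver or packet is moved by more than 10 mm (distance of any of loupe, glue_tube, driver_silver, screw_packet from where it was at the start of the episode above 0.01 m).
It also fails if it takes over 42 s, if anything falls off the work surface, if the arm or the gripper's body presses on something with over 40 N, if the wrist force passes 120 N, or if a joint passes its speed limit or range.

## Robot

A 6-joint arm with a two-finger parallel gripper is mounted at the origin on a cart in front of the work surface, level with it; the furniture and walls round the work are solid. World frame = base frame: x ahead of the robot, y to its left, z up, the work surface at z = 0. Lengths are in m, angles in rad, forces in N, time in s.
With the tool pointing down it reaches from about 0.325 to 0.925 m from the base axis. Payload 3.1 kg.
Tool frame: the origin (TCP) lies midway between the tips of the shut fingers; the grasp point (between the pads) lies 19 mm behind it; z points along the fingers, y is the direction in which the jaws open and shut (so a half turn about z gives the same grasp; the last joint's range is limited). The gripper opens to 85 mm and grips with 20 to 120 N. Pads are 22 mm wide; open, the fingers measure 114 mm over their backs; the gripper's body (76 mm by 85 mm) begins 54 mm behind the grasp point. The pads swing forward as they close: fully open they stand 13 mm farther back than shut.
Start: joints at [-1.442, 0.217, 1.613, -0, 1.311, -0.112], TCP at [0.149, -0.607, 0.231] pointing down, gripper open.
Joint ranges: [-2.75, 2.75], [-0.78, 2.1], [0.31, 2.55], [-1.13, 4.27], [0.13, 2.63], [-2.58, 2.58]. Speed limits (rad/s): [2.79, 2.79, 3.14, 3.14, 3.14, 3.14].

## Interface

Orientations are given as a unit quaternion [x, y, z, w].
In Python, from station import * gives the robot as it stands.
- The arm moves only by the tool arm_command, never from a script. Its argument "plan" is text: rows parted by semicolons, each of 5 numbers parted by spaces: the opening, from 0 (shut) to 1 (fully open), then the shift along the tool's x, y, z in cm, then the turn about the tool's z in rad. A call has 1 to 20 rows; each row shifts and turns the commanded pose from where the row before left it, along the tool's axes as they then stand; what a row does not reach is not made up. A row lasts 1/12 s, in which the tool goes at most 41.7 mm and 7.16 degrees, less where a joint would pass 70% of its speed; a pose out of reach is approached as far as the arm can. A call is refused whole if a number of a shift passes 4.17 or a number of a turn 0.125, either way. A call with a gripper value outside its range is refused whole. The fingers move at their own pace and stop on an object; the grip force is fixed at half the most. Time passes only in rows, so rows that do not move let the fingers close. It gives the time, the measured TCP pose, the force and the opening at its end, in the units of the state.
- sense(): the state, without advancing time (a new reading comes with each control period).
- get_image(name): name is "side" or "top"; returns the picture (480x640x3 uint8, red, green, blue); there is no depth.
- camera_info(name): a dict with "K" (3x3 intrinsics, pixels), "k1" (the pictures are not rectified: a ray, as slopes to the right and down, at radius r is drawn at 1 + k1 r^2 times it, then the intrinsics apply), "origin" and "orientation" of the camera in the world. Camera axes: x right, y up, looking along -z (the intrinsics and any distortion apply to the point x, -y, -z); pixel columns grow to the right and rows downward; lengths in m; the calibration is good to about 2 mm. A picture is of the moment at which its call begins. camera_info takes no time and is no camera call.
- job_done(): hands the job in, once; it reports no verdict.
Trained networks look in the newest picture that a camera, given by its name, has taken for a name from the list of things; names that differ only in an ending like _2 or _b are one class to them, and where a whole thing is asked for, a point or a joint stands for the part that bears it (a point fixed in the world has none). Each returns a list of dicts, best first, with "p" (0 to 1); they miss things now and then, are a little off and sometimes report something else, mostly with a low value. They report only what shows in the picture. A call takes as long as a camera call.
- masks_of(label, camera): "pixels" (480x640 bool, what is visible of it) and "position" ([column, row] in pixels, amid what is visible of it).
The state is a dict: "clock": time; "joint_pos": joint angles; "joint_velocities": joint speeds; "tau": joint torques, N m; "eef_pos": TCP position; "tcp_rot": TCP orientation; "force": force on the tool from outside, world axes, zero at the start; "ft_torque": the same for the moment, N m; "finger_gap": finger opening in m.
Only numpy, scipy, OpenCV 4.12 (cv2) and the standard library are available. Lean on these libraries where they do the work, as an engineer would, in place of code of your own. Each camera call takes 0.05 s, during which the arm holds its last target.

## Working session

There is one attempt and no reset: what is moved stays moved. The work goes in short steps, Python scripts to look and compute and a tool call to move; the robot and the scene stay as the last step left them, time stands still between calls to the robot, and variables do not carry over. Pictures are saved under pics/ and viewed, and the job is handed in when it is done.

Besides the shell and the picture viewer there is one more tool, called as name(argument=value, ...) on one line, values as JSON. arm_command: Moves the arm, as the interface text tells. Its arguments: {"type":"object","properties":{"plan":{"type":"string"}},"required":["plan"]}

```bash
mkdir -p pics; ls; cat > h.py <<'E'
from station import *
import numpy as np, cv2
from scipy.spatial.transform import Rotation as R
def ray(cam,px):
    ci=camera_info(cam);K=np.array(ci["K"]);k1=ci["k1"]
    d=np.linalg.inv(K)@np.array([px[0],px[1],1.0]);u=d[:2]
    v=u.copy()
    for _ in range(30): v=u/(1+k1*(v@v))
    q=R.from_quat(ci["orientation"]) if len(np.ravel(ci["orientation"]))==4 else R.from_matrix(ci["orientation"])
    return np.array(ci["origin"]),q.apply([v[0],-v[1],-1.0])
def at_z(cam,px,z):
    o,d=ray(cam,px);return o+d*(z-o[2])/d[2]
def tri(a,b):
    # two (cam,px)
    o1,d1=ray(*a);o2,d2=ray(*b)
    A=np.stack([d1,-d2],1);t=np.linalg.lstsq(A,o2-o1,rcond=None)[0]
    p,q=o1+d1*t[0],o2+d2*t[1];return (p+q)/2,np.linalg.norm(p-q)
def proj(cam,P):
    ci=camera_info(cam);K=np.array(ci["K"]);q=R.from_quat(ci["orientation"])
    c=q.inv().apply(np.array(P)-ci["origin"]);u=np.array([c[0]/-c[2],-c[1]/-c[2]]);u=u*(1+ci["k1"]*(u@u))
    return (K@[u[0],u[1],1])[:2]
E
python3 - <<'E'
from h import *
for c in("side","top"):
    im=get_image(c);cv2.imwrite(f"pics/{c}0.png",im[:,:,::-1]);print(c,camera_info(c))
s=sense();print({k:np.round(v,3) for k,v in s.items()})
for l in ["knob","wheel","turntable","loupe","glue_tube","driver_silver","screw_packet"]:
  for c in("side","top"):
    for m in masks_of(l,c)[:2]: print(l,c,round(m["p"],2),np.round(m["position"],1),m["pixels"].sum())
E
```

```text
pics
side {'K': array([[616.91874267,   0.        , 312.87125665],
       [  0.        , 616.91874267, 237.82546291],
       [  0.        ,   0.        ,   1.        ]]), 'k1': -0.21473554511782617, 'origin': array([0.30358802, 1.00150324, 0.85898835]), 'orientation': array([-0.05082146,  0.44846944,  0.88385187, -0.12287479])}
top {'K': array([[483.72048045,   0.        , 320.70129983],
       [  0.        , 483.72048045, 244.87871283],
       [  0.        ,   0.        ,   1.        ]]), 'k1': 0.044752853420204027, 'origin': array([ 0.49791265, -0.0823649 ,  1.34043162]), 'orientation': array([ 0.02828436, -0.01270141, -0.7030618 ,  0.71045252])}
{'clock': np.float64(0.1), 'joint_pos': array([-1.442,  0.218,  1.615, -0.   ,  1.311, -0.112]), 'joint_velocities': array([-0.001, -0.001, -0.003, -0.   ,  0.   , -0.001]), 'tau': array([-0.0000e+00, -3.9807e+01, -3.0497e+01, -0.0000e+00,  4.0000e-03,
        0.0000e+00]), 'eef_pos': array([ 0.149, -0.606,  0.23 ]), 'tcp_rot': array([ 0.993,  0.12 , -0.   , -0.001]), 'force': array([ 0.144, -0.419, -0.42 ]), 'ft_torque': array([-0.   , -0.002,  0.005]), 'finger_gap': np.float64(0.085)}
knob side 0.66 [324.5 286.2] 5498
knob top 0.77 [270.  267.4] 4431
wheel top 0.78 [270.3 266.6] 4314
turntable side 0.71 [380.2 377. ] 457
turntable side 0.3 [322.9 289.7] 5457
turntable top 0.62 [268.9 269.4] 4393
loupe side 0.6 [244.  233.2] 222
loupe top 0.66 [331.6 184.9] 53
glue_tube side 0.91 [273.9 366.5] 422
glue_tube top 0.59 [196.3 253.4] 141
driver_silver side 0.68 [244.6 230.2] 230
driver_silver side 0.64 [382.9 192. ] 15
driver_silver top 0.62 [443.5 280.8] 91
driver_silver top 0.38 [271.3 267.4] 4418
screw_packet side 0.92 [380.8 379.4] 479
screw_packet top 0.81 [208.5 322.4] 243
```

View pics/side0.png

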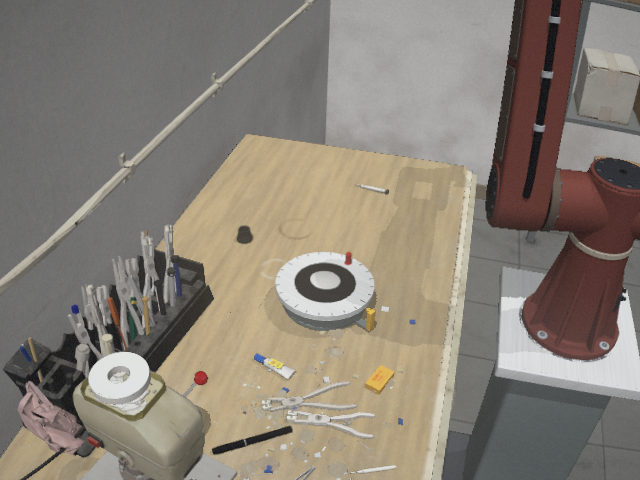

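View pics/top0.png

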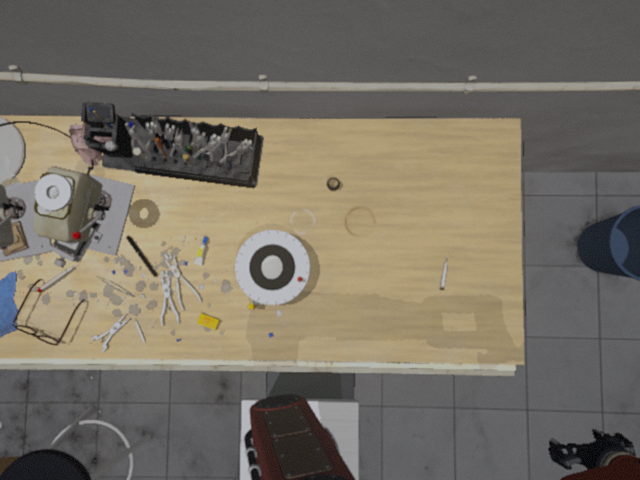

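```bash
python3 - <<'E'
import cv2
a=cv2.imread('pics/top0.png')[210:330,170:350];cv2.imwrite('pics/topc.png',cv2.resize(a,None,fx=4,fy=4,interpolation=2))
a=cv2.imread('pics/side0.png')[200:400,220:430];cv2.imwrite('pics/sidec.png',cv2.resize(a,None,fx=3,fy=3,interpolation=2))
E
```

```text
(no output)
```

View pics/topc.png

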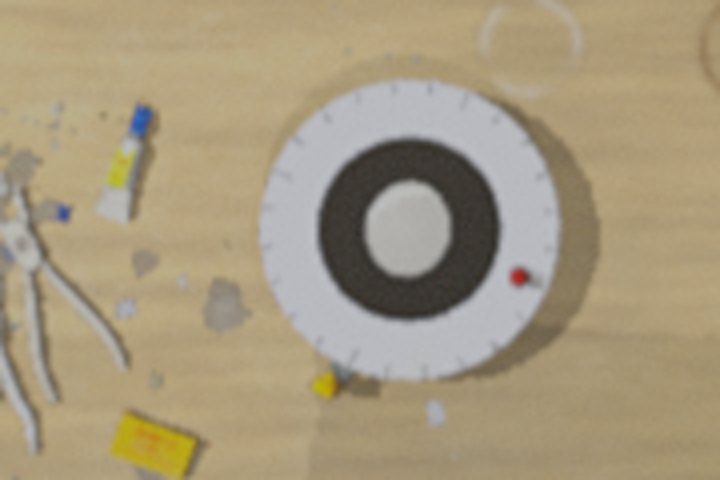

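View pics/sidec.png

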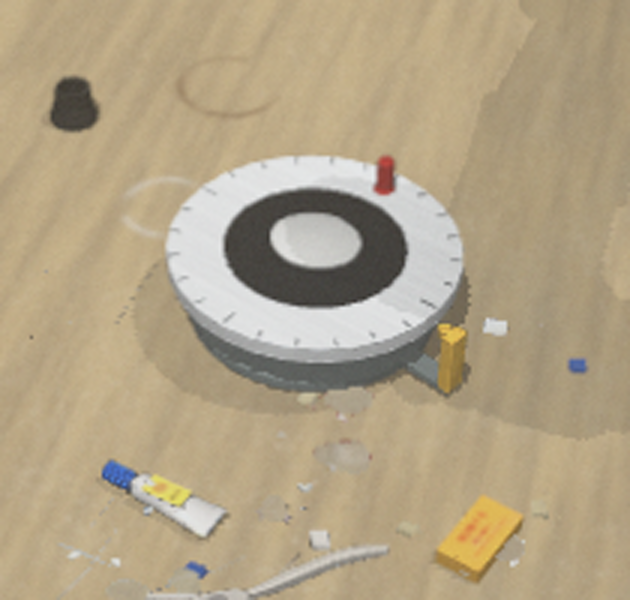

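The top view shows the wheel centred near (272, 267), the red knob near (300, 279) and the yellow pointer near (251, 306). In the side view the knob is near (348, 258) and the pointer near (370, 319). I'll measure these by segmentation.

```bash
cat >> h.py <<'E'
def red(im,box):
    x0,y0,x1,y1=box
    hsv=cv2.cvtColor(im,cv2.COLOR_RGB2HSV).astype(int);m=((hsv[...,0]<8)|(hsv[...,0]>170))&(hsv[...,1]>130)&(hsv[...,2]>60)
    z=np.zeros(m.shape,bool);z[y0:y1,x0:x1]=m[y0:y1,x0:x1];return z
E
python3 - <<'E'
from h import *
T=cv2.imread('pics/top0.png')[:,:,::-1].copy();S=cv2.imread('pics/side0.png')[:,:,::-1].copy()
def yel(im,box):
    x0,y0,x1,y1=box
    hsv=cv2.cvtColor(im,cv2.COLOR_RGB2HSV).astype(int);m=(abs(hsv[...,0]-22)<7)&(hsv[...,1]>150)&(hsv[...,2]>120)
    z=np.zeros(m.shape,bool);z[y0:y1,x0:x1]=m[y0:y1,x0:x1];return z
for n,m in (("kT",red(T,(230,225,315,310))),("kS",red(S,(270,240,380,310))),("yT",yel(T,(244,295,262,315))),("yS",yel(S,(360,300,385,340)))):
    ys,xs=np.nonzero(m);print(n,len(xs),xs.mean(),ys.mean(),xs.min(),xs.max(),ys.min(),ys.max())
# band dark ellipse
def band(im,box,):
    x0,y0,x1,y1=box
    hsv=cv2.cvtColor(im,cv2.COLOR_RGB2GRAY).astype(int);m=np.zeros(hsv.shape,np.uint8);m[y0:y1,x0:x1]=(hsv<95)[y0:y1,x0:x1]
    n,l,st,_=cv2.connectedComponentsWithStats(m);i=1+np.argmax(st[1:,4]);m=(l==i).astype(np.uint8)
    c=max(cv2.findContours(m,cv2.RETR_EXTERNAL,cv2.CHAIN_APPROX_NONE)[0],key=len);return c[:,0,:]
ct=band(T,(240,240,305,296));cs=band(S,(285,255,362,308))
for cam,c in(("top",ct),("side",cs)):
    P=np.array([at_z(cam,p,.056)[:2] for p in c.astype(float)])
    A=np.c_[2*P,np.ones(len(P))];x=np.linalg.lstsq(A,(P**2).sum(1),rcond=None)[0];r=np.sqrt(x[2]+x[0]**2+x[1]**2)
    print(cam,"band centre",x[:2],"r",r,"res",np.std(np.hypot(*(P-x[:2]).T)-r))
    e=cv2.fitEllipse(c.astype(np.float32));print(e)
E
```

```text
kT 9 299.3333333333333 278.8888888888889 298 301 278 280
kS 52 348.1923076923077 258.15384615384613 346 350 252 264
yT 26 250.96153846153845 305.9230769230769 248 253 303 308
yS 47 369.8723404255319 312.9574468085106 367 374 308 327
top band centre [0.5125878  0.07578403] r 0.058481198440275106 res 0.0007139394191921022
((271.7828674316406, 266.9005432128906), (43.84014892578125, 44.192481994628906), 42.622955322265625)
side band centre [0.51276785 0.08055762] r 0.05891306384787048 res 0.0009437249393221803
((324.7571105957031, 282.3891296386719), (37.72688674926758, 59.53700637817383), 92.7064208984375)
```

```bash
python3 - <<'E'
from h import *
print("band",tri(("top",(271.8,266.9)),("side",(324.76,282.3))))
print("knob",tri(("top",(299.4,279.0)),("side",(348.2,257.2))))
print(at_z("top",(299.4,279.0),.082),at_z("side",(348.2,258.15),.069))
print("ptr",at_z("top",(251,306),.054),at_z("side",(370.5,308.5),.054),tri(("top",(251,306)),("side",(370.5,309))))
T=cv2.imread('pics/top0.png');S=cv2.imread('pics/side0.png')
for c in([.5127,.078],):
  for cam,I in(("top",T),("side",S)):
    I=cv2.resize(I,None,fx=4,fy=4,interpolation=2)
    for r in(.031,.062,.1,.08):
      for a in np.arange(0,6.28,.05):
        u=proj(cam,[c[0]+r*np.cos(a),c[1]+r*np.sin(a),.056]);cv2.circle(I,(int(u[0]*4+2),int(u[1]*4+2)),1,(0,0,255) if r!=.08 else (255,0,0),-1)
    u=proj(cam,[*c,.056]).astype(int)*4
    cv2.imwrite(f'pics/ov_{cam}.png',I[u[1]-220:u[1]+220,u[0]-280:u[0]+280])
E
```

```text
band (array([0.51305934, 0.07645712, 0.05091618]), np.float64(0.0011869230354142897))
knob (array([0.48205717, 0.00135316, 0.06575435]), np.float64(0.0015793355887622415))
[4.81491992e-01 1.47970880e-04 8.20000000e-02] [0.48140217 0.00870562 0.069     ]
ptr [0.4084428  0.12929643 0.054     ] [0.40931714 0.13025723 0.054     ] (array([0.40879981, 0.1296572 , 0.05225381]), np.float64(0.0009672404802188762))
```

View pics/ov_top.png

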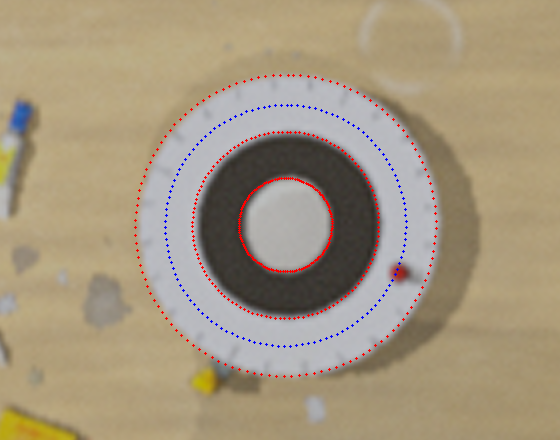

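View pics/ov_side.png

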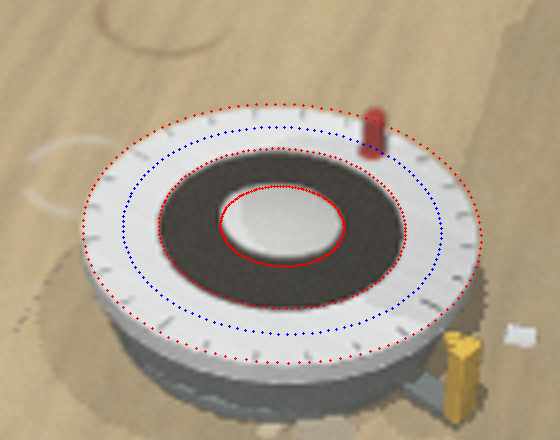

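Two views agree. The wheel centre is about (0.513, 0.0775), the pointer direction about 153°, and the knob at about -112° with r of about 80 mm. I'll flick clockwise, because the knob reaches the pointer after about 95°. First I move in with the fingers shut.

arm_command(plan="0 2.7 -2.7 0 0;0 2.7 -2.7 0 0;0 2.7 -2.7 0 0;0 2.7 -2.7 0 0;0 2.7 -2.7 0 0;0 2.7 -2.7 0 0;0 2.7 -2.7 0 0;0 2.7 -2.7 0 0;0 2.7 -2.7 0 0;0 2.7 -2.7 0 0;0 2.7 -2.7 0 0;0 2.7 -2.7 0 0;0 2.7 -2.7 0 0;0 2.7 -2.7 0 0;0 2.7 -2.7 0 0;0 2.7 -2.7 0 0;0 2.7 -2.7 0 0;0 0 0 0.5 0.12;0 0 0 1 0.12;0 0 0 1 0.12")

```text
clock: 2.47
eef_pos: [0.4862, -0.0508, 0.2067]
tcp_rot: [0.998, -0.061, 0.001, 0.0]
force: [-0.7, 0.9, -0.5]
finger_gap: 0.0002
```

arm_command(plan="0 0 0 1.5 0.12;0 0 0 1.5 0.12;0 0 0 1.5 0.1;0 0 0 1.5 0.1;0 0 0 0 0;0 0 0 0 0")

```text
clock: 2.97
eef_pos: [0.4846, -0.0516, 0.1457]
tcp_rot: [0.962, -0.275, -0.001, 0.0]
force: [1.0, 0.7, 0.1]
finger_gap: -0.0
```

```bash
cat >> h.py <<'E'
def st():
    s=sense();r=R.from_quat(s["tcp_rot"]);x=r.apply([1,0,0])
    print("t",round(float(s["clock"]),2),"tcp",np.round(s["eef_pos"],4),"yaw",round(np.degrees(np.arctan2(x[1],x[0])),1),"z",np.round(r.apply([0,0,1]),3),"F",np.round(s["force"],2),"gap",round(float(s["finger_gap"]),4),"j",np.round(s["joint_pos"],2))
    return s,r
E
python3 - <<'E'
from h import *
s,r=st()
for c in("top","side"):
    im=get_image(c);u=proj(c,s["eef_pos"]).astype(int);x,y=np.clip(u[0]-80,0,480),np.clip(u[1]-60,0,360)
    cv2.imwrite(f"pics/a_{c}.png",cv2.resize(im[y:y+120,x:x+160,::-1],None,fx=4,fy=4,interpolation=2))
E
```

```text
t 2.97 tcp [ 0.4846 -0.0516  0.1457] yaw -31.9 z [-0.002  0.001 -1.   ] F [0.95 0.65 0.1 ] gap -0.0 j [-0.25  0.02  2.    0.    1.12  1.88]
```

View pics/a_side.png

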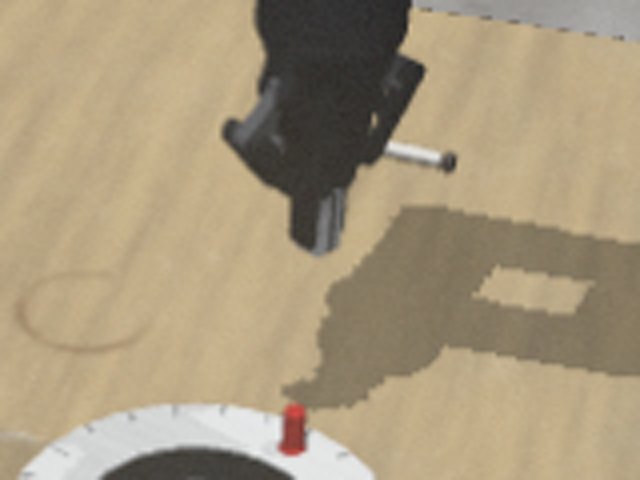

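arm_command(plan="0 0 -1.5 0 0;0 0 -1.5 1 0;0 0 -1.5 2 0;0 0 0 2 0;0 0 0 1.8 0;0 0 0 1 0;0 0 0 0 0;0 0 0 0 0;0 0 0 0 0")

```text
clock: 3.82
eef_pos: [0.5106, -0.014, 0.0698]
tcp_rot: [0.961, -0.276, 0.001, -0.0]
force: [-0.2, -0.2, 0.7]
finger_gap: -0.0002
```

```bash
python3 - <<'E'
from h import *
s,r=st()
for c in("top","side"):
    im=get_image(c);u=proj(c,s["eef_pos"]).astype(int);x,y=np.clip(u[0]-80,0,480),np.clip(u[1]-60,0,360)
    cv2.imwrite(f"pics/b_{c}.png",cv2.resize(im[y:y+120,x:x+160,::-1],None,fx=4,fy=4,interpolation=2))
E
```

```text
t 3.82 tcp [ 0.5106 -0.014   0.0698] yaw -32.0 z [ 0.003 -0.    -1.   ] F [-0.15 -0.24  0.67] gap -0.0002 j [-0.16  0.18  2.    0.    0.96  1.97]
```

View pics/b_side.png

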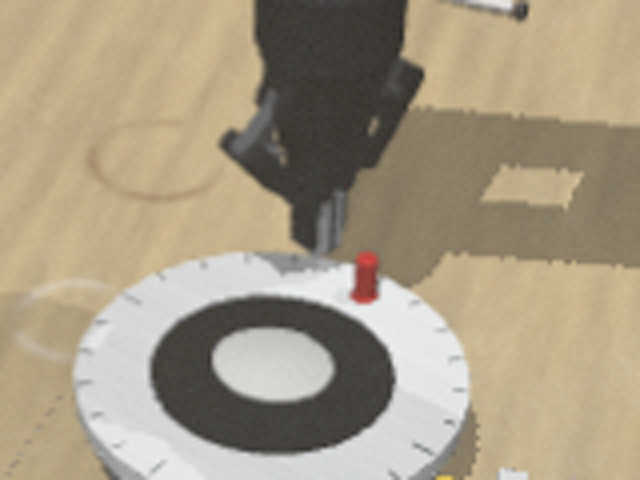

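View pics/b_top.png

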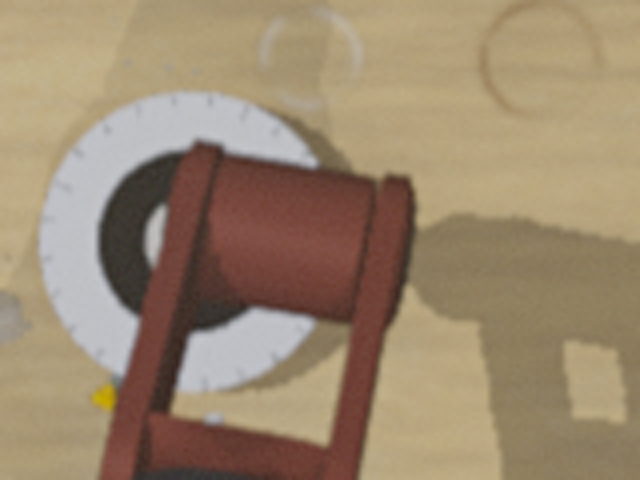

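arm_command(plan="0 -0.6 0 0 0;0 -0.9 0 0 0;0 -1.3 0 0 0;0 -1.5 0 0 0;0 -1.5 0 0 0;0 0.5 0 -0.5 0;0 1 0 -1.5 0;0 1 0 -1.5 0;0 0 0 -1 0")

```text
clock: 4.67
eef_pos: [0.484, 0.003, 0.1158]
tcp_rot: [0.961, -0.276, 0.003, -0.0]
force: [0.7, -0.2, 0.6]
finger_gap: 0.0001
```

```bash
cat >> h.py <<'E'
C=np.array([.513,.0775])
def knob_ang(n,cam="side"):
    im=get_image(cam);cv2.imwrite(f"pics/{n}.png",im[:,:,::-1])
    m=red(im,(262,235,390,335) if cam=="side" else (230,225,315,310)).astype(np.uint8)
    k,l,s,c=cv2.connectedComponentsWithStats(m)
    if k<2: print(n,"no knob");return None
    i=1+np.argmax(s[1:,4]);p=at_z(cam,c[i],.069 if cam=="side" else .08)[:2]-C
    print(n,"t",round(float(sense()["clock"]),3),"n",s[i,4],"px",c[i].round(1),"r",np.hypot(*p).round(4),"ang",np.degrees(np.arctan2(p[1],p[0])).round(1))
E
python3 - <<'E'
from h import *
st();knob_ang("c1");knob_ang("c2");knob_ang("c3","top")
st()
E
```

```text
t 4.67 tcp [0.484  0.003  0.1158] yaw -32.1 z [ 0.005 -0.001 -1.   ] F [ 0.75 -0.24  0.62] gap 0.0001 j [-0.14  0.05  2.04 -0.    1.05  1.99]
c1 t 4.717 n 54 px [359.3 292.9] r 0.0824 ang 157.5
c2 t 4.767 n 56 px [356.2 295.9] r 0.0833 ang 150.1
c3 t 4.817 n 142 px [308.4 292.5] r 0.1208 ang -123.2
t 4.82 tcp [0.4821 0.0038 0.1145] yaw -32.1 z [ 0.003 -0.    -1.   ] F [ 0.22  0.1  -0.36] gap -0.0001 j [-0.14  0.05  2.04  0.    1.05  1.99]
```

The wheel is spinning clockwise at about 2.6 rad/s. The knob was seen at 157.5° and then 150.1°, so it ran free past the pointer. I'll hover over the band on the far side.

arm_command(plan="0 1.2 -2.6 0 0;0 1.2 -2.6 0 0;0 1.2 -2.7 0 0;0 0 0 0 0;0 0 0 1.5 0;0 0 0 1.5 0;0 0 0 1.5 0;0 0 0 0 0")

```text
clock: 5.48
eef_pos: [0.5489, 0.0519, 0.0637]
tcp_rot: [0.961, -0.276, -0.005, 0.001]
force: [-0.4, -0.4, -0.5]
finger_gap: -0.0002
```

```bash
python3 - <<'E'
from h import *
st();knob_ang("d1");knob_ang("d2");s,r=st()
p=s["eef_pos"][:2]-C;print("r",np.hypot(*p),"ang",np.degrees(np.arctan2(p[1],p[0])))
im=cv2.imread("pics/d2.png");cv2.imwrite("pics/d2c.png",cv2.resize(im[200:340,240:420],None,fx=4,fy=4))
E
```

```text
t 5.48 tcp [0.5489 0.0519 0.0637] yaw -32.0 z [-0.01  0.   -1.  ] F [-0.45 -0.41 -0.54] gap -0.0002 j [-0.03  0.27  1.89 -0.    0.98  2.1 ]
d1 t 5.533 n 59 px [290.  290.6] r 0.0832 ang 49.2
d2 t 5.583 n 60 px [288.  287.9] r 0.0826 ang 43.1
t 5.58 tcp [0.5517 0.0518 0.0668] yaw -32.0 z [-0.004  0.    -1.   ] F [ 0.19  0.19 -0.51] gap -0.0001 j [-0.03  0.27  1.89 -0.    0.99  2.1 ]
r 0.04642518394264494 ang -33.62226589588869
```

View pics/d2c.png

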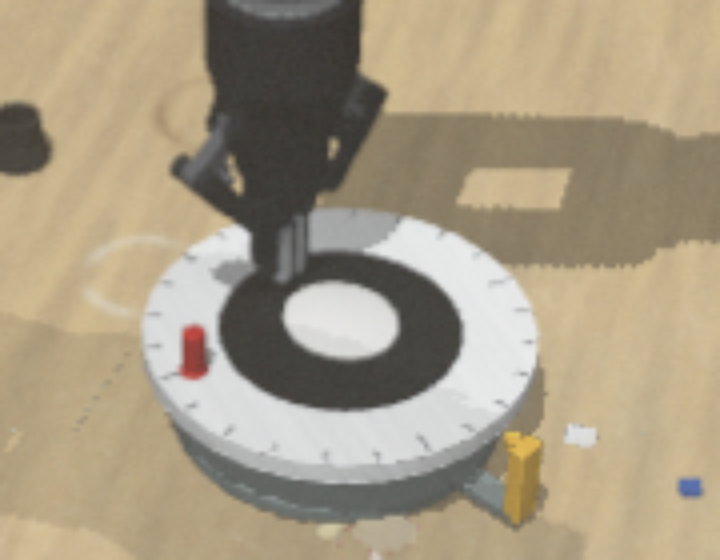

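arm_command(plan="0 0 0 0 0;0 0 0 0 0;0 0 0 0 0;0 0 0 0 0;0 0 0 0 0;0 0 0 0 0;0 0 0 0 0;0 0 0 0 0;0 0 0 0 0;0 0 0 0 0;0 0 0 0 0;0 0 0 0 0;0 0 0 0 0;0 0 0 0 0;0 0 0 0 0;0 0 0 0 0;0 0 0.3 0 0;0 0 0 0 0;0 0 0 0 0")

```text
clock: 7.17
eef_pos: [0.552, 0.0491, 0.0683]
tcp_rot: [0.961, -0.276, -0.0, 0.0]
force: [0.4, 0.6, -0.5]
finger_gap: 0.0003
```

```bash
python3 - <<'E'
from h import *
st();knob_ang("e1");knob_ang("e2");s,r=st()
p=s["eef_pos"][:2]-C;print("r",np.hypot(*p),"ang",np.degrees(np.arctan2(p[1],p[0])))
E
```

```text
t 7.17 tcp [0.552  0.0491 0.0683] yaw -32.1 z [-0.  0. -1.] F [ 0.36  0.56 -0.51] gap 0.0003 j [-0.04  0.27  1.89  0.    0.98  2.09]
e1 t 7.217 n 55 px [362.  269.5] r 0.0781 ang -148.8
e2 t 7.267 n 54 px [363.2 272. ] r 0.0781 ang -154.8
t 7.27 tcp [0.5521 0.0492 0.0683] yaw -32.1 z [-0.  0. -1.] F [-0.5  -0.05 -0.31] gap -0.0001 j [-0.04  0.27  1.89  0.    0.98  2.09]
r 0.04826852269385136 ang -35.96354172315222
```

arm_command(plan="0 0 0 0 0;0 0 0 0.6 0;0 0 0 0.6 0;0 0 0 0.3 0;0 0 0 0.2 0;0 0 0 0 0;0 0 0 0 0")

```text
clock: 7.85
eef_pos: [0.5527, 0.0495, 0.0523]
tcp_rot: [0.961, -0.276, 0.0, -0.0]
force: [-1.6, 1.3, 8.6]
finger_gap: -0.0001
```

```bash
python3 - <<'E'
from h import *
st();knob_ang("f1");knob_ang("f2");s,r=st()
p=s["eef_pos"][:2]-C;print("r",np.hypot(*p),"ang",np.degrees(np.arctan2(p[1],p[0])))
im=cv2.imread("pics/f2.png");cv2.imwrite("pics/f2c.png",cv2.resize(im[200:340,240:420],None,fx=4,fy=4))
E
```

```text
t 7.85 tcp [0.5527 0.0495 0.0523] yaw -32.1 z [ 0.     0.001 -1.   ] F [-1.64  1.25  8.59] gap -0.0001 j [-0.04  0.29  1.9   0.    0.95  2.09]
f1 t 7.9 n 53 px [364.3 285.8] r 0.0816 ang 174.3
f2 t 7.95 n 54 px [364.2 285.8] r 0.0816 ang 174.3
t 7.95 tcp [0.5527 0.0496 0.0524] yaw -32.0 z [ 0.     0.001 -1.   ] F [-2.14  1.56  7.93] gap -0.0001 j [-0.04  0.29  1.9   0.    0.95  2.09]
r 0.048531007232359855 ang -35.087504903710446
```

View pics/f2c.png

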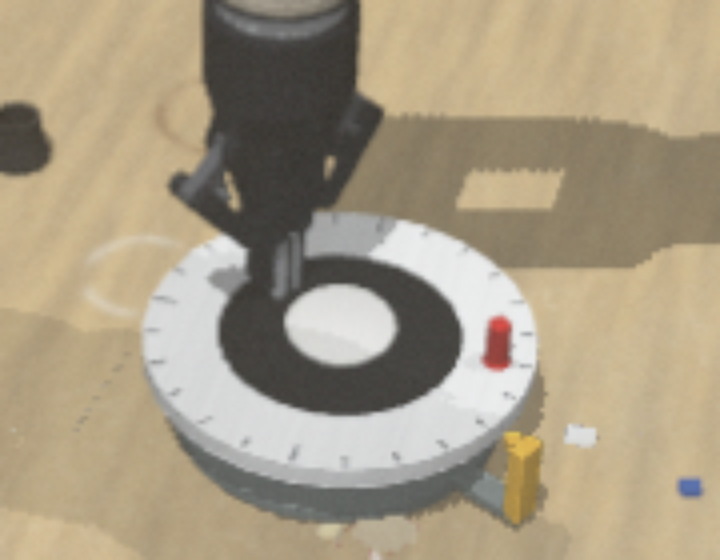

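arm_command(plan="0 -0.05 0.44 0 0;0 -0.09 0.44 0 0;0 -0.12 0.43 0 0;0 -0.16 0.42 0 0;0 0 0 0 0;0 0 0 0 0;0 0 0 0 0")

```text
clock: 8.53
eef_pos: [0.5412, 0.0367, 0.0529]
tcp_rot: [0.961, -0.276, 0.002, -0.0]
force: [0.3, 0.2, 8.6]
finger_gap: 0.0003
```

```bash
cat >> h.py <<'E'
def rep(n):
    s,r=st();knob_ang(n)
    p=s["eef_pos"][:2]-C;print("fingr r",np.hypot(*p),"ang",np.degrees(np.arctan2(p[1],p[0])))
    im=cv2.imread(f"pics/{n}.png");cv2.imwrite(f"pics/{n}c.png",cv2.resize(im[200:340,240:420],None,fx=4,fy=4,interpolation=2))
E
python3 -c "
from h import *
rep('g')"
```

```text
t 8.53 tcp [0.5412 0.0367 0.0529] yaw -32.0 z [ 0.004 -0.    -1.   ] F [0.26 0.22 8.59] gap 0.0003 j [-0.06  0.27  1.93  0.    0.94  2.07]
g t 8.583 n 56 px [358.5 294.7] r 0.0842 ang 154.0
fingr r 0.049639878043711415 ang -55.33829227203079
```

View pics/gc.png

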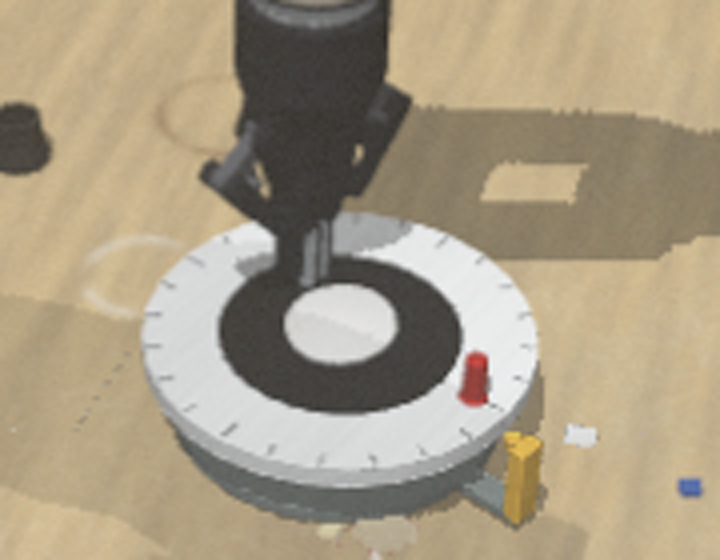

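arm_command(plan="0 0 0 0 0;0 0 0 -0.2 0;0 0 0 -0.3 0;0 0 0 -0.5 0;0 0 0 -1 0;0 0 0 -2 0;0 0 0 -3 0;0 0 0 -3 0;0 4 0 -2 0;0 4 0 0 0;0 4 0 0 0;0 4 0 0 0;0 4 0 0 0;0 4 0 0 0;0 4 0 0 0;0 4 0 0 0;0 4 0 0 0;0 0 0 0 0;0 0 0 0 0")

```text
clock: 10.17
eef_pos: [0.8418, -0.1541, 0.1652]
tcp_rot: [0.961, -0.277, -0.003, -0.0]
force: [-0.9, 0.9, -0.4]
finger_gap: -0.0002
```

```bash
python3 - <<'E'
from h import *
rep('h1');rep('h2');knob_ang("h3","top")
im=cv2.imread("pics/h3.png");cv2.imwrite("pics/h3c.png",cv2.resize(im[210:330,190:350],None,fx=4,fy=4,interpolation=2))
for l in ["turntable","loupe","glue_tube","driver_silver","screw_packet"]:
  for m in masks_of(l,"top")[:1]: print(l,np.round(m["position"],1),round(m["p"],2))
E
```

```text
t 10.17 tcp [ 0.8418 -0.1541  0.1652] yaw -32.1 z [-0.005  0.002 -1.   ] F [-0.86  0.94 -0.41] gap -0.0002 j [-0.26  0.76  0.97  0.    1.41  1.87]
h1 t 10.217 n 56 px [358.2 294.2] r 0.0829 ang 154.5
fingr r 0.402226181517115 ang -35.157854023129374
t 10.22 tcp [ 0.8413 -0.1529  0.1672] yaw -32.1 z [-0.004  0.002 -1.   ] F [-0.06 -0.2  -0.65] gap 0.0003 j [-0.26  0.76  0.97  0.    1.41  1.87]
h2 t 10.267 n 55 px [358.2 294.1] r 0.0827 ang 154.7
fingr r 0.401074801179506 ang -35.05326484101918
h3 t 10.317 n 721 px [305.3 279.7] r 0.0984 ang -109.6
turntable [259.8 264.6] 0.81
glue_tube [197.7 251.6] 0.5
driver_silver [443.5 275.9] 0.57
screw_packet [206.6 319.1] 0.79
```

View pics/h3c.png

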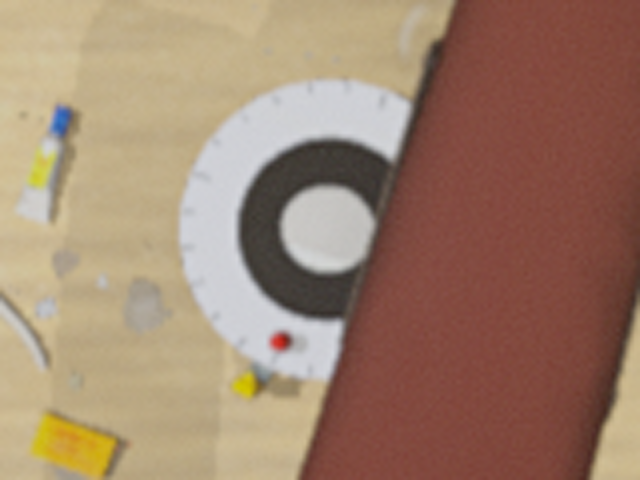

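View pics/h2c.png

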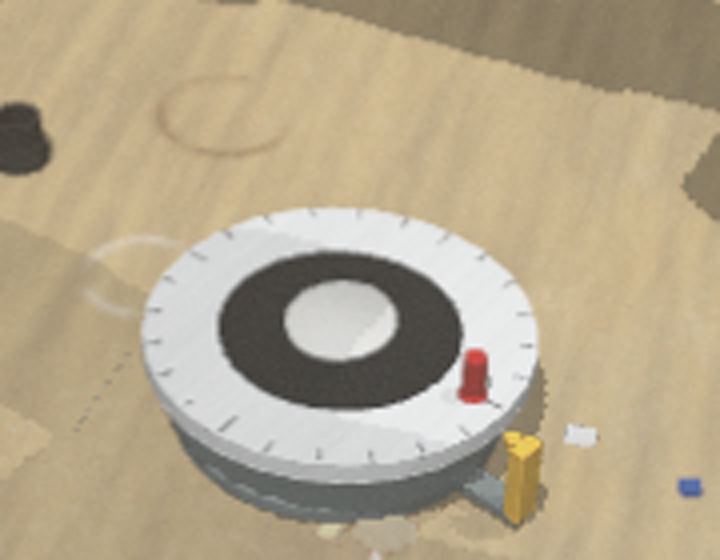

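```bash
python3 - <<'E'
from h import *
im=get_image("top");m=red(im,(250,285,270,303));ys,xs=np.nonzero(m);u=(xs.mean(),ys.mean());print(u,len(xs))
k=at_z("top",u,.080)[:2];c=at_z("top",(271.8,266.9),.056)[:2];p=at_z("top",(251,306),.054)[:2]
a=lambda v:np.degrees(np.arctan2(v[1],v[0]))
print("top knob",k,a(k-c),np.hypot(*(k-c)),"ptr",a(p-c))
k=at_z("side",(358.2,294.2),.069)[:2];c=at_z("side",(324.76,282.39),.056)[:2];p=at_z("side",(370.5,308.5),.054)[:2]
print("side knob",k,a(k-c),np.hypot(*(k-c)),"ptr",a(p-c),np.hypot(*(p-c)))
knob_ang("i1");st()
E
```

```text
(np.float64(259.8), np.float64(295.0)) 10
top knob [0.43889202 0.10270555] 159.84263076070997 0.07832509636813455 ptr 152.73690200616232
side knob [0.43812256 0.11321516] 157.58446916804252 0.0801928145070157 ptr 155.1739810743655 0.11342064072349456
i1 t 10.667 n 55 px [358.3 294.1] r 0.0829 ang 154.7
t 10.67 tcp [ 0.842  -0.1522  0.1713] yaw -32.0 z [ 0.001 -0.    -1.   ] F [ 0.92  0.03 -0.01] gap 0.0002 j [-0.26  0.76  0.98 -0.    1.41  1.87]
```

```bash
cat > fit.py <<'E'
from h import *
from scipy.optimize import least_squares
T0=cv2.imread('pics/top0.png')[:,:,::-1].copy();
def fit(knT,knS):
    # obs: (cam, model fn, px, sigma)
    def pt(C,r,a,z): return [C[0]+r*np.cos(a),C[1]+r*np.sin(a),z]
    def f(v):
        C=v[:2];ph,p0,p1=v[2:5];o={"top":v[5:7],"side":v[7:9]};res=[]
        L=[("top",pt(C,0,0,.056),(271.8,266.9),.3),("side",pt(C,0,0,.056),(324.76,282.39),.3),
           ("top",pt(C,.08,p0,.079),(299.4,279.0),.4),("side",pt(C,.08,p0,.069),(348.2,258.15),.4),
           ("top",pt(C,.08,p1,.079),knT,.4),("side",pt(C,.08,p1,.069),knS,.4),
           ("top",pt(C,.12,ph,.052),(251,306),.5),("side",pt(C,.12,ph,.054),(370.2,310.5),.6)]
        for c,P,u,s in L: res+=list((proj(c,P)+o[c]-u)/s)
        return np.array(res+list(v[5:]/1.0))
    r=least_squares(f,[.513,.077,np.radians(153),np.radians(-112),np.radians(157),0,0,0,0])
    v=r.x;print("C",v[:2].round(4),"ptr",np.degrees(v[2]).round(2),"k0",np.degrees(v[3]).round(2),"k1",np.degrees(v[4]).round(2),"off",v[5:].round(2),"sd(ptr-k1)",end=" ")
    cov=np.linalg.inv(r.jac.T@r.jac);print(np.degrees(np.sqrt(cov[2,2]+cov[4,4]-2*cov[2,4])).round(2));print(r.fun[:16].round(1))
    d=(np.degrees(v[4]-v[2])+180)%360-180;print("knob minus pointer deg",d.round(2),"mm",(np.radians(d)*80).round(1))
E
python3 -c "
from fit import *
fit((259.8,295.0),(358.2,294.15))
im=cv2.imread('pics/i1.png');cv2.imwrite('pics/i1c.png',cv2.resize(im[270:340,310:390],None,fx=8,fy=8,interpolation=0))"
```

```text
C [0.5134 0.0776] ptr 152.18 k0 -113.0 k1 158.44 off [ 1.12  0.16 -0.24  1.54] sd(ptr-k1) 0.71
[ 1.4 -0.7 -0.5 -0.4 -0.6 -0.3 -0.2  0.3 -1.1  0.2  0.  -1.3 -0.7  1.1
  1.3  1.5]
knob minus pointer deg 6.26 mm 8.7
```

View pics/i1c.png

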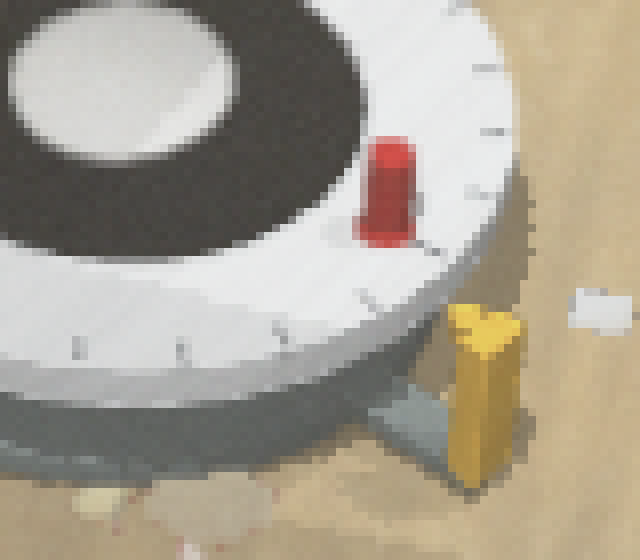

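Both views together put the knob about 6° (8.7 mm) short of the pointer. I'll go back and drag it 6° further with the band.

arm_command(plan="0 -3.9 -0.2 0 0;0 -3.9 -0.2 0 0;0 -3.9 -0.2 0.5 0;0 -3.9 -0.2 0.5 0;0 -3.9 -0.2 0.5 0;0 -3.9 -0.2 0.5 0;0 -3.9 -0.2 0.5 0;0 -3.9 -0.2 0.5 0;0 -3.9 -0.2 0.5 0;0 0 0 1 0;0 0 0 2 0;0 0 0 2 0;0 0 0 1.5 0;0 0 0 0 0;0 0 0 0 0")

```text
clock: 11.92
eef_pos: [0.5536, 0.0486, 0.0694]
tcp_rot: [0.961, -0.276, -0.001, 0.0]
force: [0.6, -0.1, -0.7]
finger_gap: -0.0002
```

```bash
python3 -c "
from h import *
rep('j')"
```

```text
t 11.92 tcp [0.5536 0.0486 0.0694] yaw -32.0 z [-0.002 -0.    -1.   ] F [ 0.64 -0.08 -0.74] gap -0.0002 j [-0.04  0.27  1.89 -0.    0.99  2.09]
j t 11.967 n 56 px [358.2 294.2] r 0.0829 ang 154.5
fingr r 0.04983425494032819 ang -35.403837121928866
```

arm_command(plan="0 0 0 0.6 0;0 0 0 0.5 0;0 0 0 0.3 0;0 0 0 0.3 0;0 0 0 0.1 0;0 0 0 0 0;0 0 0 0 0;0 -0.02 0.17 0 0;0 -0.02 0.17 0 0;0 -0.02 0.18 0 0;0 0 0 0 0;0 0 0 0 0;0 0 0 0 0")

```text
clock: 13.05
eef_pos: [0.5527, 0.0447, 0.0538]
tcp_rot: [0.961, -0.276, 0.001, -0.001]
force: [-1.2, 0.4, 6.9]
finger_gap: -0.0
```

```bash
python3 -c "
from h import *
rep('k')"
```

```text
t 13.05 tcp [0.5527 0.0447 0.0538] yaw -32.1 z [ 0.003  0.    -1.   ] F [-1.23  0.36  6.89] gap -0.0 j [-0.05  0.29  1.9   0.    0.95  2.08]
k t 13.1 n 57 px [355.8 296.4] r 0.0839 ang 148.9
fingr r 0.051445837056771894 ang -39.55292910830404
```

arm_command(plan="0 0 0 0 0;0 0 0 -0.2 0;0 0 0 -0.3 0;0 0 0 -0.5 0;0 0 0 -1 0;0 0 0 -2 0;0 0 0 -3 0;0 0 0 -3 0;0 3 -2 -2 0;0 2 -3 0 0;0 2 -3 0 0;0 2 -3 0 0;0 2 -3 0 0;0 4 0 0 0;0 4 0 0 0;0 4 0 0 0;0 4 0 0 0;0 0 0 0 0;0 0 0 0 0")

```text
clock: 14.68
eef_pos: [0.8544, 0.0178, 0.1686]
tcp_rot: [0.961, -0.277, -0.002, 0.0]
force: [-1.0, -0.1, 0.6]
finger_gap: 0.0
```

```bash
python3 - <<'E'
from fit import *
rep('l1');knob_ang('l2')
im=get_image("top");cv2.imwrite("pics/l3.png",im[:,:,::-1]);m=red(im,(246,285,268,303));ys,xs=np.nonzero(m);kT=(xs.mean(),ys.mean())
im=get_image("side");m=red(im,(335,280,370,310));ys,xs=np.nonzero(m);kS=(xs.mean(),ys.mean());print(kT,kS)
fit(kT,kS)
cv2.imwrite("pics/l3c.png",cv2.resize(cv2.imread("pics/l3.png")[210:330,190:350],None,fx=4,fy=4,interpolation=2))
for c in("top","side"):
 for l in ["turntable","loupe","glue_tube","driver_silver","screw_packet"]:
  for m in masks_of(l,c)[:1]: print(c,l,np.round(m["position"],1),round(m["p"],2))
E
```

```text
t 14.68 tcp [0.8544 0.0178 0.1686] yaw -32.2 z [-0.004  0.    -1.   ] F [-1.02 -0.1   0.64] gap 0.0 j [-0.06  0.76  0.98 -0.    1.41  2.07]
l1 t 14.733 n 59 px [355.5 296.1] r 0.0828 ang 149.0
fingr r 0.3465596431146332 ang -9.920206464890645
l2 t 14.783 n 59 px [355.5 296.1] r 0.0828 ang 149.0
(np.float64(256.7253731343284), np.float64(293.3970149253731)) (np.float64(355.49152542372883), np.float64(296.10169491525426))
C [0.5135 0.0774] ptr 152.19 k0 -113.08 k1 152.24 off [ 1.05  0.16 -0.21  1.53] sd(ptr-k1) 0.7
[ 1.4 -0.8 -0.5 -0.7 -0.7 -0.3 -0.1  0.2 -1.   0.6  0.1 -0.8 -0.8  1.
  1.3  1.3]
knob minus pointer deg 0.05 mm 0.1
top turntable [296.4 271.2] 0.89
top glue_tube [195.9 252.6] 0.53
top screw_packet [206.  322.3] 0.54
side turntable [324.6 288.4] 0.83
side loupe [244.8 231.6] 0.81
side glue_tube [273.3 364.6] 0.76
side driver_silver [379.1 190.2] 0.42
side screw_packet [378.2 377.8] 0.74
```

View pics/l3c.png

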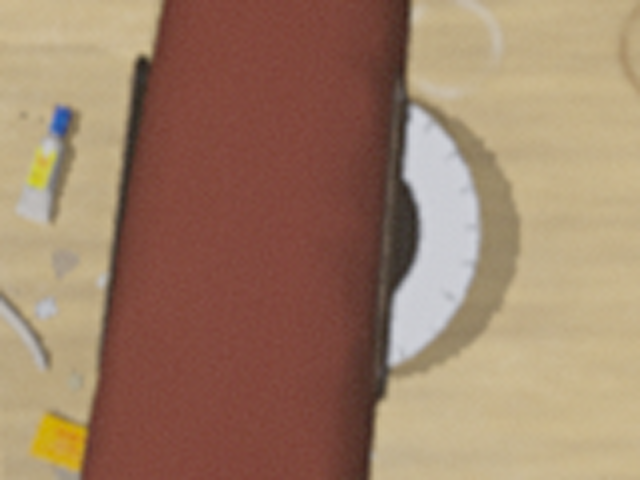

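View pics/l1c.png

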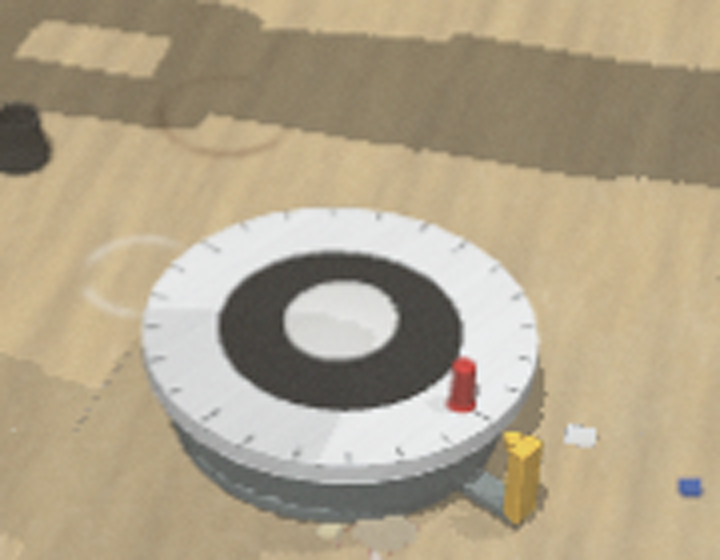

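In the top view the arm covers the knob, so that reading isn't valid. I'll move the arm aside and look again.

arm_command(plan="0 0 4 -1 0;0 0 4 -1 0;0 0 4 -1 0;0 0 4 -1 0;0 0 4 -1 0;0 0 4 -1 0;0 0 4 -1 0;0 0 4 0 0;0 0 0 0 0;0 0 0 0 0;0 0 0 0 0")

```text
clock: 16.3
eef_pos: [0.6843, -0.2512, 0.2419]
tcp_rot: [0.961, -0.276, 0.0, -0.0]
force: [0.2, 0.8, 0.2]
finger_gap: -0.0001
```

```bash
python3 - <<'E'
from fit import *
st()
im=get_image("top");cv2.imwrite("pics/m3.png",im[:,:,::-1]);m=red(im,(246,285,268,303));ys,xs=np.nonzero(m);kT=(xs.mean(),ys.mean());print(len(xs))
im=get_image("side");m=red(im,(335,280,370,310));ys,xs=np.nonzero(m);kS=(xs.mean(),ys.mean());print(kT,kS)
fit(kT,kS)
cv2.imwrite("pics/m3c.png",cv2.resize(cv2.imread("pics/m3.png")[210:330,190:350],None,fx=4,fy=4,interpolation=2))
E
```

```text
t 16.3 tcp [ 0.6843 -0.2512  0.2419] yaw -32.1 z [ 0.     0.001 -1.   ] F [0.16 0.77 0.18] gap -0.0001 j [-0.45  0.43  1.33  0.    1.39  1.68]
9
(np.float64(256.55555555555554), np.float64(293.3333333333333)) (np.float64(355.47457627118644), np.float64(296.10169491525426))
C [0.5135 0.0774] ptr 152.19 k0 -113.07 k1 152.07 off [ 1.03  0.14 -0.21  1.51] sd(ptr-k1) 0.7
[ 1.3 -0.9 -0.5 -0.7 -0.7 -0.3 -0.1  0.2 -0.8  0.6 -0.1 -0.7 -0.8  1.
  1.3  1.3]
knob minus pointer deg -0.13 mm -0.2
```

View pics/m3c.png

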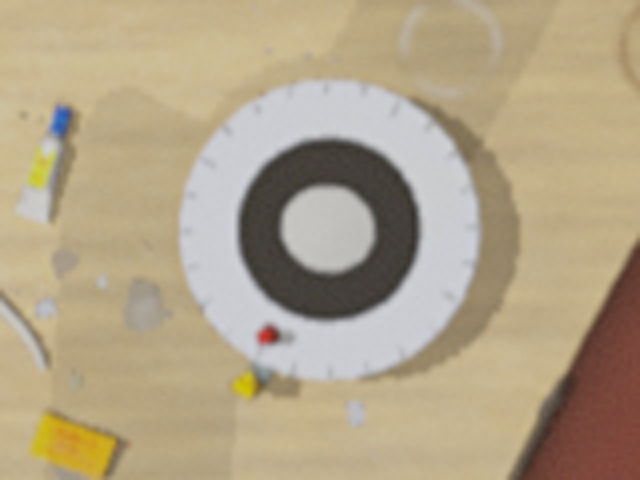

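The top view shows centre (328, 229), knob (268, 334) and pointer (245, 384) in line. The wheel is still and nothing has shifted.

```bash
python3 -c "
from station import *
print(job_done())"
```

```text
the job is handed in; nothing more can be done
None
```

I flicked the wheel clockwise by its knob, braked it with a shut fingertip and handed it in. The knob now stands in line with the yellow pointer.

- **Spin:** The wheel ran free at about 2.4–2.6 rad/s, past the pointer and on round the far side for about one turn.
- **Brake:** I pressed a fingertip lightly on the black band (about 8–9 N) while it was still turning at about 1.8 rad/s. It stopped about 22° short of the pointer as the side camera read it. I dragged it round by the band in two steps, then took the hand away.
- **Knob position:** The last fit over both cameras puts the knob 0.2 mm from the pointer line, with a fit uncertainty of about 1 mm. A rough check in the top picture alone differs by up to 2° (about 3 mm). Both are inside the 12 mm allowed.
- **Wheel still:** The knob did not move in the side pictures taken over the last 1.5 s or so.
- **Turntable and small things:** The turntable, glue tube and packet looked unmoved in the last top picture. The last side-camera check found the loupe and screwdriver about where they started. The networks missed both in the top view at the end, and the arm did not come low near either.

**Disagreements:** The two cameras differed by about 5–9 mm on positions at first. My early single-camera reading therefore called the knob aligned when it was about 6° short. I corrected this with a joint fit that allows an offset for each camera. One top-view reading was invalid because the arm hid the knob, so I repeated it with the arm out of the way.

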